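Turn the leaf of the glaze sample book

ROBOT

A 6-joint arm with a two-finger parallel gripper is mounted at the origin on the work surface. World frame = base frame: x ahead of the robot, y to its left, z up, the work surface at z = 0. Lengths are in m, angles in rad, forces in N, time in s.
With the tool pointing down it reaches from about 0.325 to 0.775 m from the base axis. Payload 5.5 kg.
Tool frame: the origin (TCP) lies midway between the tips of the shut fingers; the grasp point (between the pads) lies 19 mm behind it; z points along the fingers, y is the line along which they close (so a half turn about z gives the same grasp; the last joint's range is limited). The gripper opens to 88 mm and grips with 3 to 60 N. Pads are 20 mm wide; open, the fingers measure 115 mm over their backs; the gripper's body (75 mm by 178 mm) begins 61 mm behind the grasp point.
Start: joints at [-1.239, 0.091, 1.231, -0, 1.82, -0.057], TCP at [0.227, -0.555, 0.223] pointing down, gripper open.
Joint ranges: [-2.87, 2.87], [-0.86, 2.18], [0.17, 2.46], [-1.51, 4.65], [0.06, 2.69], [-2.65, 2.65]. Speed limits (rad/s): [2.57, 2.57, 3.01, 3.14, 3.14, 3.14].

INTERFACE

Orientations are given as a rotation vector (axis times angle).
In Python, from bench import state, imaging, hand_in gives the robot as it stands.
- The arm moves only by the tool apply_moves, never from a script. Its argument "targets" is a list that holds one entry, the list of rows, each a list of 7 numbers: the shift along the tool's x, y, z in cm, then the turn, a rotation vector about the tool's x, y, z in rad, then the opening, from 0 (shut) to 1 (fully open). A call has exactly 5 rows; each row is the pose to reach, as a shift and turn from the pose commanded when the call began, along the tool's axes at that moment; what a row does not reach only later rows make up. A row lasts 1/8 s, in which the tool goes at most 62.5 mm and 10.7 degrees, less where a joint would pass 70% of its speed; a pose out of reach is approached as far as the arm can. A call with a gripper value outside its range is refused whole. The fingers move at their own pace and stop on an object; the grip force is fixed at half the most. Time passes only in rows, so rows that repeat a pose let the fingers close, or fill a call up. It gives the time, the measured TCP pose, the force, the opening and the grip force at its end, in the units of the state.
- state(): the state, without advancing time (a new reading comes with each control period).
- imaging.get_image(name): name is "scene" or "top" or "wrist"; returns a dict with "img" (400x640x3 uint8, blue, green, red), "fx", "fy", "cx", "cy" (pixels), "view" (4x4, takes a point from world to camera coordinates). Camera axes: x right, y down, z forward; pixel columns grow to the right and rows downward; lengths in m; the calibration is good to about 2 mm. A picture is of the moment at which its call begins. There is no depth.
- hand_in(): hands the job in; it is judged then, once.
The state is a dict: "clock": time; "joint_pos": joint angles; "joint_velocities": joint speeds; "joint_torque": joint torques, N m; "ee_pos": TCP position; "ee_rot": TCP orientation; "force": force on the tool from outside, world axes, zero at the start; "torque": the same for the moment, N m; "width": finger opening in m; "gripper_force": force on a finger pad.
Only numpy, scipy, OpenCV 4.12 (cv2) and the standard library are available. Lean on these libraries where they do the work, as an engineer would, in place of code of your own. Each camera call takes 0.05 s, during which the arm holds its last target. There are 200 camera calls.

TASK

With the fingertips, first push the speckled dove whistle off the bare page of the glaze sample board so that it stands upright on the counter clear of the board. Then push the board's half-raised wooden leaf over its spine and press it down until it lies flat on that page. Do not pick up the whistle or pinch the leaf, and leave the other toys where they are.

Things in the scene. Friction and masses are not known exactly. Their poses are not given: they have to be found in the camera images.
- book: Fixed plywood sample board, 130 mm (x, along the spine) by 290 mm (y), 6 mm thick; origin at the centre of its underside on the counter, z up; yaw varies up to 0.4 rad. A brass spine rod lies along its x axis, 14 mm above the counter, between end blocks 22 mm high at x = +-66 mm. The leaf starts over the -y half; the +y half is the bare page.
- leaf (a joint): Leaf hinge on the spine (rad): 0 = flat over the -y page, 1.57 upright, 3.14 (stop) flat over the +y page. Stiff, about 0.2 N m: the leaf stays at any angle; starts ajar at 0.5 to 0.85. Rigid wooden leaf 8 mm thick, far edge 135 mm from the spine axis, 116 mm wide, 0.17 kg; its top is 18 mm above the counter when flat at 3.14.
- leaf_edge (a point): Middle of the leaf's free edge, 135 mm from the spine axis. Moves with the leaf; its axes are the board's at joint value 0. The leaf is two glued 4 mm panels meeting at the spine axis: the one facing down at the start is 116 mm wide along the spine and ends at this edge; the one facing up is 104 mm wide and ends 7 mm short of it. The panels begin 12 mm from the axis.
- dove: Loose speckled clay dove whistle, about 0.12 kg, standing on the +y page (where the leaf would come down on it). Round flat foot 48 mm across and 18 mm high, plump body above it no wider than the foot, small head and tail reaching up to 34 mm from its axis at 40 to 61 mm height. Origin at the centre of the foot's underside, z up.
- donkey: Loose bystander, leave alone: pink clay donkey on four legs, about 100 x 48 mm, 120 mm high, beyond the board. Origin at the centre of its underside.
- cup: Loose bystander, leave alone: green glazed clay cup, rim 68 mm across, 75 mm high, on the robot's side of the board. Origin at the centre of its underside.
- bell: Loose bystander, leave alone: unglazed clay bell, 54 mm across the foot, 58 mm high, beyond the board to the left. Origin at the centre of its underside.
- turtle: Loose bystander, leave alone: low clay turtle, about 75 x 62 mm, 32 mm high, to the right. Origin at the centre of its underside.
- bowl: Loose bystander, leave alone: unglazed clay bowl, 110 mm across, 42 mm high, far left. Origin at the centre of its underside.
- car: Loose bystander, leave alone: wooden toy car, 75 x 44 mm, 50 mm high, near left. Origin at the centre of its underside.
Things that resemble listed ones, but are neither listed nor needed, are in the scene too. Leave any blue or yellow look-alike of the dove alone.

How it is judged:
By the outcome, as a careful person would: the job done as asked, in the order asked, and still so for the second after the job is handed in, with the robot touching nothing.
It also fails if it takes over 64 s, if anything falls off the work surface, if the arm or the gripper's body presses on something with over 40 N, if the wrist force passes 120 N, or if a joint passes its speed limit or range.

## Working session

There is one attempt and no reset: what is moved stays moved. The work goes in short steps, Python scripts to look and compute and a tool call to move; the robot and the scene stay as the last step left them, time stands still between calls to the robot, and variables do not carry over. Pictures are saved under pics/ and viewed, at most 10 in all, crops included, and the job is handed in when it is done.

Besides the shell and the picture viewer there is one more tool, called as name([rows], argument=value, ...), one row to a line, values as JSON. apply_moves: Moves the arm, as the interface text tells. Its arguments: {"type":"object","properties":{"targets":{"type":"array"}},"required":["targets"]}

```bash
mkdir -p pics; ls
python3 - <<'E'
from bench import state, imaging
import cv2, pickle
s=state(); print(s)
for n in ("top","scene"):
    d=imaging.get_image(n); cv2.imwrite(f"pics/{n}0.png",d["img"]); pickle.dump(d,open(f"{n}0.pkl","wb"))
    print(n,d["fx"],d["cx"],d["cy"],d["view"])
E
```

```text
pics
{'clock': 0.0, 'joint_pos': array([-1.23867082e+00,  9.18497550e-02,  1.23189318e+00, -2.54161489e-05,
        1.81981939e+00, -5.67056663e-02]), 'joint_velocities': array([-0.00156067, -0.000305  , -0.00226519, -0.0005786 , -0.00051164,
       -0.00091531]), 'joint_torque': array([-2.92714667e-04, -4.46449184e+01, -4.06445181e+01,  6.98548369e-02,
        2.93050020e-02, -1.38158880e-04]), 'ee_pos': array([ 0.22735032, -0.55492359,  0.22150823]), 'ee_rot': array([-3.08049829e+00, -6.06548333e-01,  4.62769963e-04]), 'force': array([ 0.09512848, -0.36584677, -0.20970693]), 'torque': array([ 0.02970284, -0.00184425,  0.08671744]), 'gripper_force': 0.0, 'width': 0.08796369954241443}
top 461.2671237254301 323.8734570333968 206.124244646384 [[-0.01139617 -0.99973922 -0.01978961  0.03689923]
 [-0.98286395  0.01484078 -0.18373405  0.54246979]
 [ 0.18397983  0.01735663 -0.98277676  1.22190749]
 [ 0.          0.          0.          1.        ]]
scene 402.6336473757802 317.4213444242555 201.6139197087911 [[ 0.26743829  0.96344531  0.01580823 -0.16936347]
 [ 0.55599463 -0.14089521 -0.81915719 -0.27758141]
 [-0.78698585  0.22786328 -0.5733512   1.62375712]
 [ 0.          0.          0.          1.        ]]
```

View pics/top0.png

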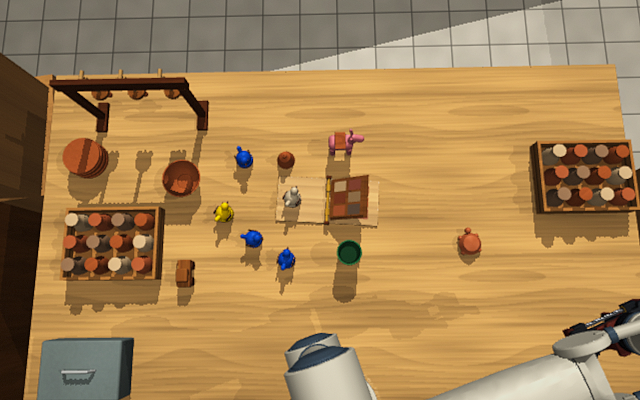

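View pics/scene0.png

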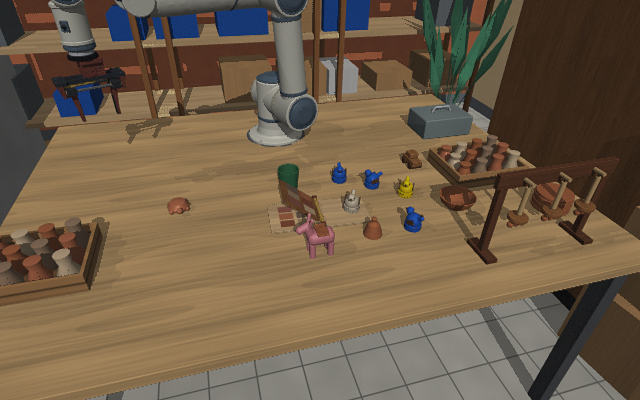

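The top view shows the board around columns 277–379, rows 178–225, with the brass spine near column 327. The leaf is over the right half. The speckled dove is at (291,197), a clear gap lies to its left, and the look-alikes are at (244,158), (252,238), (286,258) and (223,212). I'll measure from an enlarged crop of both views.

```bash
cat > h.py <<'E'
import numpy as np, cv2, pickle
from scipy.spatial.transform import Rotation as Rn
def ray(d,u,v):
    V=np.array(d["view"]); R=V[:3,:3]; o=-R.T@V[:3,3]
    return o, R.T@np.array([(u-d["cx"])/d["fx"],(v-d["cy"])/d["fy"],1.])
def onz(d,u,v,z):
    o,r=ray(d,u,v); return o+r*(z-o[2])/r[2]
def proj(d,p):
    q=np.array(d["view"])[:3]@np.append(p,1); return np.array([d["fx"]*q[0]/q[2]+d["cx"],d["fy"]*q[1]/q[2]+d["cy"]])
def tri(d1,uv1,d2,uv2):
    A=[];b=[]
    for d,uv in((d1,uv1),(d2,uv2)):
        o,r=ray(d,*uv); r/=np.linalg.norm(r); P=np.eye(3)-np.outer(r,r); A.append(P); b.append(P@o)
    return np.linalg.lstsq(np.vstack(A),np.hstack(b),rcond=None)[0]
E
python3 - <<'E'
from h import *
t=pickle.load(open("top0.pkl","rb"));s=pickle.load(open("scene0.pkl","rb"))
a=cv2.resize(t["img"][130:270,215:395],None,fx=4.4,fy=4.4,interpolation=cv2.INTER_CUBIC)[:600,:800]
cv2.imwrite("pics/topc.png",cv2.resize(t["img"][140:275,215:395],(720,540),interpolation=cv2.INTER_CUBIC))
cv2.imwrite("pics/scenec.png",cv2.resize(s["img"][155:265,255:435],(792,484),interpolation=cv2.INTER_CUBIC))
E
```

```text
(no output)
```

View pics/topc.png

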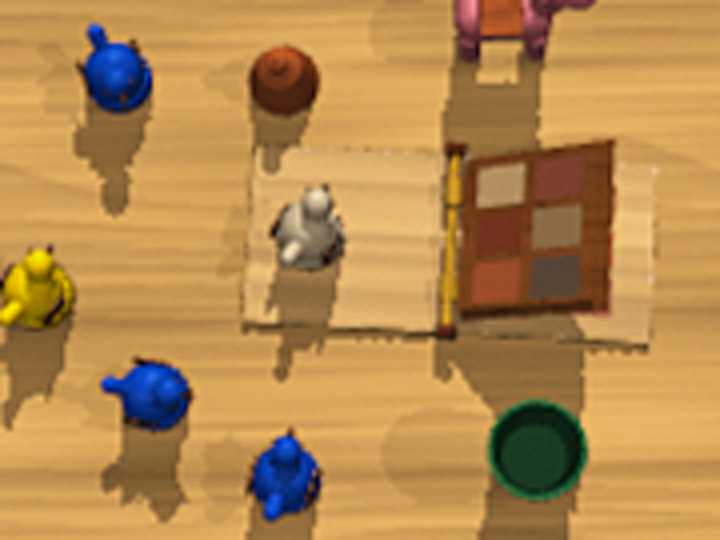

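View pics/scenec.png

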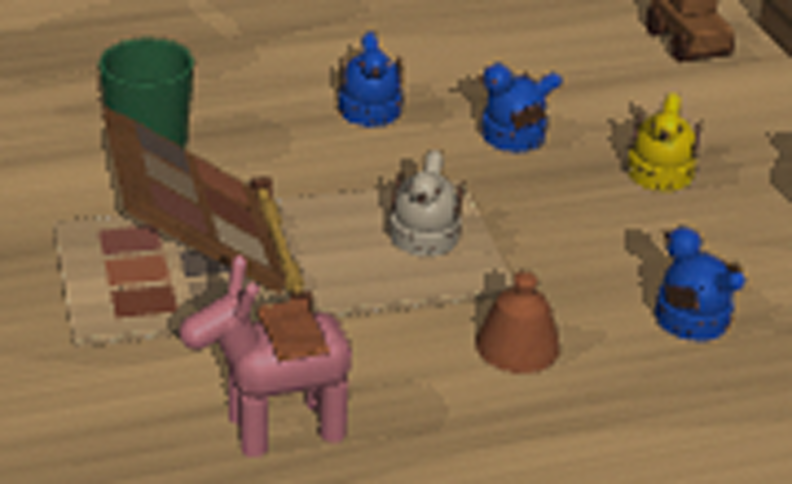

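The top crop (×4, offset 215,140) has the board corners at (257,147), (244,328), (647,348) and (655,165), the spine from (457,155) to (447,330), and the leaf edge from (613,142) to (610,313). The dove is near (309,235). The scene crop (×4.4, offset 255,155) has the dove's foot near (425,238).

Run:
```python
from h import *
np.set_printoptions(precision=4,suppress=True)
t=pickle.load(open("top0.pkl","rb"));s=pickle.load(open("scene0.pkl","rb"))
T=lambda u,v:(u/4+215-.375,v/4+140-.375); S=lambda u,v:(u/4.4+255-.4,v/4.4+155-.4)
c=[onz(t,*T(*p),.006) for p in((257,147),(244,328),(647,348),(655,165))]
print("corners",np.array(c)); print("sides",[np.linalg.norm(c[i]-c[(i+1)%4]) for i in range(4)])
ctr=np.mean(c,0); yd=(c[0]+c[1]-c[2]-c[3])[:2]; yd/=np.linalg.norm(yd); print("ctr",ctr,"yaw",np.arctan2(-yd[0],yd[1]))
for nm,a,b in(("spineFar",(457,155),(262,183)),("leafedge far",(613,142),(122,215)),("leafedge near",(610,313),(104,110)),("cupc",(537,450),(147,62))):
    p=tri(t,T(*a),s,S(*b)); print(nm,p,"reproj",proj(t,p)-T(*a))
for nm,d in(("t",t),("s",s)):
    im=d["img"].astype(int); hsv=cv2.cvtColor(d["img"],cv2.COLOR_BGR2HSV)
    roi=np.zeros(im.shape[:2],np.uint8)
    if nm=="t": roi[183:210,278:305]=1
    else: roi[187:215,340:362]=1
    m=((hsv[...,1]<75)&(hsv[...,2]>60)).astype(np.uint8)*roi
    n,l,st,ce=cv2.connectedComponentsWithStats(m); i=1+np.argmax(st[1:,4]); print(nm,st[i],ce[i])
print("dove s base",onz(s,*S(425,254),.006),"dove foot top-centre s",onz(s,*S(425,231),.015),"dove body t",onz(t,*T(309,237),.03))
hsv=cv2.cvtColor(t["img"],cv2.COLOR_BGR2HSV)
for nm,uv,z in(("blueL",(150,396),.03),("blueN",(286,476),.03),("yel",(38,293),.03),("bell",(284,80),.04),("blueF",(118,76),.03)):
    print(nm,onz(t,*T(*uv),z))
```

```text
corners [[ 0.6409  0.1599  0.006 ]
 [ 0.5085  0.1683  0.006 ]
 [ 0.4901 -0.1173  0.006 ]
 [ 0.6229 -0.1273  0.006 ]]
sides [np.float64(0.13272694354453843), np.float64(0.28617993182410334), np.float64(0.13318205446989545), np.float64(0.2877958223537646)]
ctr [0.5656 0.0209 0.006 ] yaw -0.06359532833722747
spineFar [0.6088 0.0056 0.0921] reproj [3.3485 0.7554]
leafedge far [ 0.6184 -0.0921  0.0908] reproj [0.525  0.0882]
leafedge near [ 0.5019 -0.0836  0.0933] reproj [-0.614  -0.1049]
cupc [ 0.4135 -0.0353  0.0725] reproj [-0.1556 -0.0301]
t [284 191  11  16  54] [288.0926 198.8519]
s [343 189  17  24 262] [351.3053 202.7786]
dove s base [0.5933 0.1137 0.006 ] dove foot top-centre s [0.5802 0.1177 0.015 ] dove body t [0.5689 0.12   0.03  ]
blueL [0.458  0.2304 0.03  ]
blueN [0.4015 0.1356 0.03  ]
yel [0.5317 0.3105 0.03  ]
bell [0.6809 0.137  0.04  ]
blueF [0.6889 0.2574 0.03  ]
```

```bash
cat >> h.py <<'E'
def go(p,ang=1.507,tilt=0.):
    """shift (cm) and turn in the tool's axes to reach p, tool x at heading ang, tilted about tool y"""
    from bench import state
    s=state(); R=Rn.from_rotvec(s["ee_rot"])
    G=Rn.from_euler("z",ang)*Rn.from_euler("x",np.pi)*Rn.from_euler("y",tilt)
    print("t %.2f"%s["clock"],"at",s["ee_pos"].round(4),"F",s["force"].round(1),"shift",(R.inv().apply(np.array(p)-s["ee_pos"])*100).round(2),"turn",(R.inv()*G).as_rotvec().round(3))
E
python3 -c "
from h import *
go([.567,.055,.2])"
```

```text
t 0.10 at [ 0.2274 -0.555   0.2216] F [-1.1 -0.1  0.1] shift [ 54.55 -43.57   2.24] turn [-1.000e-03 -1.000e-03 -1.118e+00]
```

apply_moves([
  [[54.5,-43.6,2,0,0,-1.118,0.25],[54.5,-43.6,2,0,0,-1.118,0.25],[54.5,-43.6,2,0,0,-1.118,0.25],[54.5,-43.6,2,0,0,-1.118,0.25],[54.5,-43.6,2,0,0,-1.118,0.25]],
])

```text
clock: 0.72
ee_pos: [0.3797, -0.2802, 0.2132]
ee_rot: [-2.47, -1.941, -0.0]
force: [0.9, -0.0, 0.1]
width: 0.0412
gripper_force: 0.0
```

```bash
python3 -c "
from h import *
go([.567,.055,.2])"
```

```text
t 0.72 at [ 0.3797 -0.2802  0.2132] F [ 0.9 -0.   0.1] shift [37.   10.28  1.33] turn [-0.    -0.    -0.175]
```

apply_moves([
  [[37,10.3,1.3,0,0,-0.175,0.25],[37,10.3,1.3,0,0,-0.175,0.25],[37,10.3,1.3,0,0,-0.175,0.25],[37,10.3,1.3,0,0,-0.175,0.25],[37,10.3,1.3,0,0,-0.175,0.25]],
])

```text
clock: 1.35
ee_pos: [0.5338, -0.0085, 0.2027]
ee_rot: [-2.297, -2.143, 0.001]
force: [1.2, -0.6, -0.1]
width: 0.0219
gripper_force: 0.0
```

```bash
python3 -c "
from h import *
go([.567,.062,.1])"
```

```text
t 1.35 at [ 0.5338 -0.0085  0.2027] F [ 1.2 -0.6 -0.1] shift [ 7.27  2.82 10.27] turn [-0.     0.    -0.006]
```

apply_moves([
  [[7.3,2.8,2,0,0,-0.006,0.25],[7.3,2.8,6,0,0,-0.006,0.25],[7.3,2.8,10.2,0,0,-0.006,0.25],[7.3,2.8,10.2,0,0,-0.006,0.25],[7.3,2.8,10.2,0,0,-0.006,0.25]],
])

```text
clock: 1.98
ee_pos: [0.5668, 0.0601, 0.1028]
ee_rot: [2.291, 2.149, 0.002]
force: [0.6, -0.4, 0.9]
width: 0.022
gripper_force: 0.0
```

```bash
python3 -c "
from h import *
from bench import imaging
go([.569,.062,.012])
d=imaging.get_image('wrist'); pickle.dump(d,open('w1.pkl','wb')); cv2.imwrite('pics/w1.png',d['img']); print(proj(d,[.57,.119,.006]),proj(d,[.57,.119,.067]))"
```

```text
t 1.98 at [0.5668 0.0601 0.1028] F [ 0.6 -0.4  0.9] shift [0.2  0.19 9.08] turn [ 0.002 -0.    -0.   ]
[314.90092586 121.09456586] [314.29614107 124.66426625]
```

View pics/w1.png

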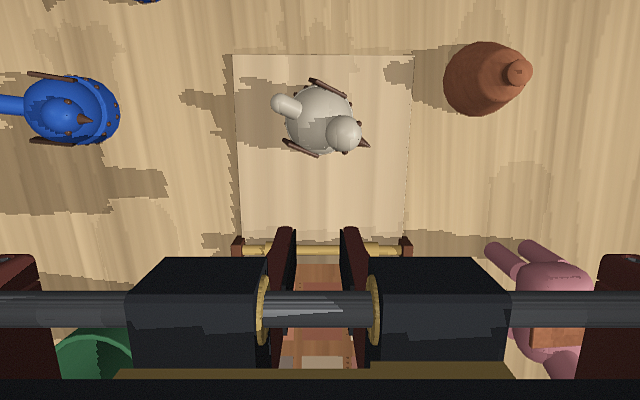

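The wrist view shows the dove's body at about (320,118), within 4 mm of my estimate and slightly toward +x. The page edges are at columns 233–414 and the far edge at row 54. The fingers come down between the dove and the spine (row 248), so I'll descend and push.

apply_moves([
  [[0.3,0.6,3,0,0,0,0.25],[0.3,0.6,6,0,0,0,0.25],[0.3,0.6,8,0,0,0,0.25],[0.3,0.6,9.1,0,0,0,0.25],[0.3,0.6,9.1,0,0,0,0.25]],
])

```text
clock: 2.65
ee_pos: [0.5725, 0.0628, 0.0103]
ee_rot: [-2.291, -2.15, 0.0]
force: [0.4, -0.7, -0.6]
width: 0.0221
gripper_force: 0.0
```

```bash
python3 -c "
from h import *
go([.580,.190,.012])"
```

```text
t 2.65 at [0.5725 0.0628 0.0103] F [ 0.4 -0.7 -0.6] shift [12.74 -0.06 -0.17] turn [-0. -0.  0.]
```

apply_moves([
  [[1,0,-0.1,0,0,0,0.25],[2,0,-0.1,0,0,0,0.25],[2.8,0,-0.1,0,0,0,0.25],[3.5,0,-0.1,0,0,0,0.25],[4.2,0,-0.1,0,0,0,0.25]],
])

```text
clock: 3.28
ee_pos: [0.5752, 0.1053, 0.0112]
ee_rot: [2.291, 2.15, -0.0]
force: [0.1, -0.6, 0.8]
width: 0.0221
gripper_force: 0.6
```

apply_moves([
  [[0.7,0,0,0,0,0,0.25],[1.4,0,0,0,0,0,0.25],[2.1,0,0,0,0,0,0.25],[2.7,0,0,0,0,0,0.25],[3.3,0,0,0,0,0,0.25]],
])

```text
clock: 3.9
ee_pos: [0.5773, 0.1382, 0.0111]
ee_rot: [2.291, 2.15, -0.0]
force: [-0.2, -2.0, 1.0]
width: 0.0217
gripper_force: 0.8
```

apply_moves([
  [[0.6,0,0,0,0,0,0.25],[1.2,0,0,0,0,0,0.25],[1.8,0,0,0,0,0,0.25],[2.4,0,0,0,0,0,0.25],[3.0,0,0,0,0,0,0.25]],
])

```text
clock: 4.53
ee_pos: [0.5791, 0.1682, 0.011]
ee_rot: [-2.291, -2.15, 0.0]
force: [-0.4, -0.5, 0.0]
width: 0.0224
gripper_force: 0.3
```

```bash
python3 -c "
from h import *
from bench import imaging
go([.580,.190,.012])
d=imaging.get_image('wrist'); pickle.dump(d,open('w2.pkl','wb')); cv2.imwrite('pics/w2.png',d['img'])"
```

```text
t 4.53 at [0.5791 0.1682 0.011 ] F [-0.4 -0.5  0. ] shift [ 2.18 -0.05 -0.1 ] turn [-0. -0.  0.]
```

View pics/w2.png

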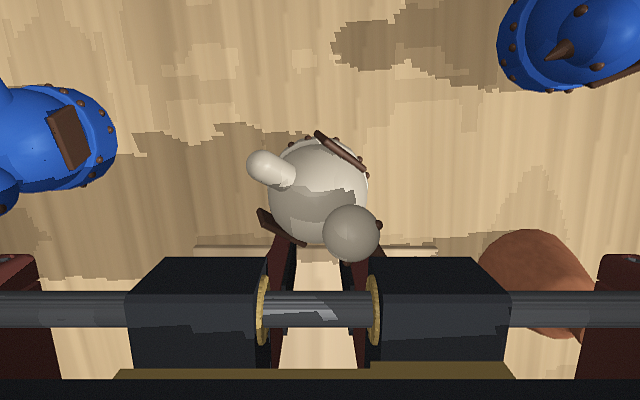

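The dove stands upright in front of the fingertips at (318,200), just past the page edge (row ~250). I'll push 2 cm more for clear margin, back off and rise.

apply_moves([
  [[0.6,0,0,0,0,0,0.25],[1.2,0,0,0,0,0,0.25],[1.7,0,0,0,0,0,0.25],[2.1,0,0,0,0,0,0.25],[2.1,0,0,0,0,0,0.25]],
])

```text
clock: 5.2
ee_pos: [0.5804, 0.1891, 0.0111]
ee_rot: [-2.29, -2.15, -0.0]
force: [0.5, -0.0, 0.0]
width: 0.022
gripper_force: 0.0
```

apply_moves([
  [[-1,0,0,0,0,0,0.25],[-4,0,0,0,0,0,0.25],[-6,0,-4,0,0,0,0.25],[-8,0,-10,0,0,0,0.25],[-12,0,-15,0,0,0,0.25]],
])

```text
clock: 5.82
ee_pos: [0.5728, 0.0695, 0.1617]
ee_rot: [2.289, 2.15, 0.002]
force: [1.3, 0.5, 0.4]
width: 0.0219
gripper_force: 0.0
```

```bash
python3 -c "
from h import *
go([.55,-.15,.2],tilt=0.5)
go([.55,-.23,.2],tilt=0.5)"
```

```text
t 5.83 at [0.5728 0.0695 0.1617] F [1.3 0.5 0.4] shift [-22.05  -0.9   -3.84] turn [0.001 0.5   0.002]
t 5.83 at [0.5728 0.0695 0.1617] F [1.3 0.5 0.4] shift [-30.04  -0.4   -3.84] turn [0.001 0.5   0.002]
```

apply_moves([
  [[-5,-0.4,-4,0,0,0,0.25],[-11,-0.4,-4,0,0,0,0.25],[-17,-0.4,-4,0,0.15,0,0.25],[-23.4,-0.4,-4,0,0.33,0,0.25],[-23.4,-0.4,-4,0,0.5,0,0.25]],
])

```text
clock: 6.45
ee_pos: [0.553, -0.1683, 0.1999]
ee_rot: [-2.013, -1.877, -0.52]
force: [0.2, 0.9, -0.0]
width: 0.022
gripper_force: 0.0
```

```bash
python3 -c "
from h import *
from bench import imaging,state
print(state()['joint_pos'].round(2))
go([.554,-.164,.065],tilt=.5)
t=imaging.get_image('top');s=imaging.get_image('scene')
a=cv2.resize(t['img'][140:275,205:395],None,fx=2.9,fy=2.9);b=cv2.resize(s['img'][140:265,250:440],None,fx=2.9,fy=2.9);b=b[:,:a.shape[1]]
a=cv2.resize(a,(b.shape[1],int(a.shape[0]*.75)));b=cv2.resize(b,(b.shape[1],int(b.shape[0]*.75)))
cv2.imwrite('pics/c3.png',np.vstack([a,b]));print(a.shape,b.shape)"
```

```text
[-0.61  0.19  1.24  0.46  1.95 -0.42]
t 6.45 at [ 0.553  -0.1683  0.1999] F [ 0.2  0.9 -0. ] shift [-6.13  0.04 12.02] turn [ 0.005 -0.004 -0.005]
(294, 551, 3) (271, 551, 3)
```

View pics/c3.png

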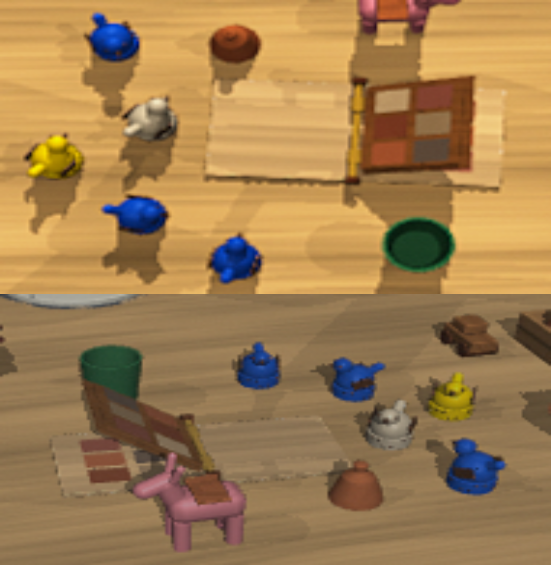

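The composite shows the dove upright at (150,120) in the top half, well clear of the board's left edge (column 207). Neighbours are untouched and the leaf is unchanged. Next I'll lower behind the leaf.

apply_moves([
  [[-1.5,0,3,0,0,0,0.25],[-3.5,0,7,0,0,0,0.25],[-5,0,10,0,0,0,0.25],[-6.1,0,12,0,0,0,0.25],[-6.1,0,12,0,0,0,0.25]],
])

```text
clock: 7.18
ee_pos: [0.5537, -0.1579, 0.0636]
ee_rot: [-2.006, -1.884, -0.51]
force: [-0.7, -0.5, 0.4]
width: 0.022
gripper_force: 0.0
```

```bash
cat >> h.py <<'E'
O=np.array([.566,.021,.014]); Y=np.array([.0635,.998,0]); Z=np.array([0,0,1.])
W=lambda y,z: O+Y*y/1000+Z*z/1000
def arc(th,tilt,r=110):
    c,s=np.cos(th),np.sin(th); k=np.array([-r*c-4*s,r*s-4*c])-10*np.array([np.cos(tilt),np.sin(tilt)])
    return W(*k)
E
python3 -c "
from h import *
go(W(-107,51),tilt=.5);go(W(-86,70),tilt=.5);go(W(-66,89),tilt=.5)
for a in (75,90): go(arc(np.radians(a),.5),tilt=.5)"
```

```text
t 7.17 at [ 0.5537 -0.1579  0.0636] F [-0.7 -0.5  0.4] shift [6.41 0.1  3.34] turn [-0.003 -0.     0.   ]
t 7.17 at [ 0.5537 -0.1579  0.0636] F [-0.7 -0.5  0.4] shift [9.16 0.1  2.68] turn [-0.003 -0.     0.   ]
t 7.17 at [ 0.5537 -0.1579  0.0636] F [-0.7 -0.5  0.4] shift [11.83  0.1   1.98] turn [-0.003 -0.     0.   ]
t 7.17 at [ 0.5537 -0.1579  0.0636] F [-0.7 -0.5  0.4] shift [14.56  0.1   2.17] turn [-0.003 -0.     0.   ]
t 7.17 at [ 0.5537 -0.1579  0.0636] F [-0.7 -0.5  0.4] shift [17.28  0.1   3.11] turn [-0.003 -0.     0.   ]
```

apply_moves([
  [[2,0.1,1,0,0,0,0.25],[4,0.1,2.1,0,0,0,0.25],[5.6,0.1,2.9,0,0,0,0.25],[6.6,0.1,3.3,0,0,0,0.25],[7.8,0.1,3,0,0,0,0.25]],
])

```text
clock: 7.8
ee_pos: [0.5606, -0.0762, 0.076]
ee_rot: [-2.01, -1.885, -0.512]
force: [0.3, -3.7, 0.1]
width: 0.0219
gripper_force: 1.5
```

apply_moves([
  [[1.2,0,-0.3,0,0,0,0.25],[2.4,0,-0.6,0,0,0,0.25],[3.6,0,-0.9,0,0,0,0.25],[4.5,0,-1,0,0,0,0.25],[5.4,0,-1,0,0,0,0.25]],
])

```text
clock: 8.43
ee_pos: [0.5632, -0.0334, 0.1105]
ee_rot: [-2.008, -1.884, -0.512]
force: [0.6, -1.9, -1.6]
width: 0.0217
gripper_force: 1.1
```

```bash
python3 -c "
from h import *
from bench import imaging
for a in (75,90): go(arc(np.radians(a),.5),tilt=.5)
for a,t in ((100,.35),(110,.2),(120,0),(130,0)): go(arc(np.radians(a),t),tilt=t)
s=imaging.get_image('scene');t=imaging.get_image('top')
b=cv2.resize(s['img'][100:265,220:440],None,fx=2.5,fy=2.5)
cv2.imwrite('pics/c4.png',b)"
```

```text
t 8.43 at [ 0.5632 -0.0334  0.1105] F [ 0.6 -1.9 -1.6] shift [ 1.36 -0.07  0.3 ] turn [-0.001  0.     0.   ]
t 8.43 at [ 0.5632 -0.0334  0.1105] F [ 0.6 -1.9 -1.6] shift [ 4.07 -0.07  1.24] turn [-0.001  0.     0.   ]
t 8.43 at [ 0.5632 -0.0334  0.1105] F [ 0.6 -1.9 -1.6] shift [ 5.72 -0.07  2.09] turn [-0.001 -0.15   0.   ]
t 8.43 at [ 0.5632 -0.0334  0.1105] F [ 0.6 -1.9 -1.6] shift [ 7.19 -0.07  3.22] turn [-0.001 -0.3    0.   ]
t 8.43 at [ 0.5632 -0.0334  0.1105] F [ 0.6 -1.9 -1.6] shift [ 8.46 -0.07  4.54] turn [-0.001 -0.5    0.   ]
t 8.43 at [ 0.5632 -0.0334  0.1105] F [ 0.6 -1.9 -1.6] shift [ 9.37 -0.07  6.22] turn [-0.001 -0.5    0.   ]
```

View pics/c4.png

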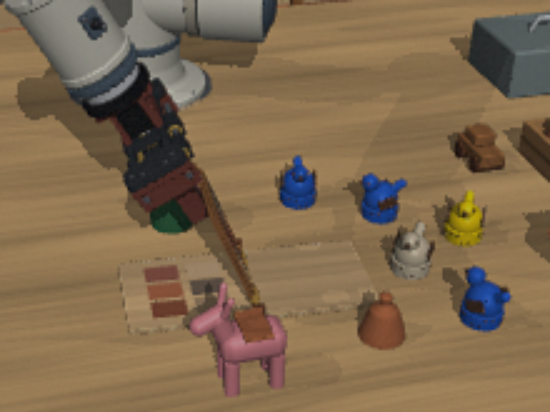

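The leaf stands steeply on the spine (edge near (205,175), spine end near (250,300)), with the fingers behind it and the toys untouched. I'll continue along the arc.

apply_moves([
  [[1.3,0,0.3,0,0,0,0.25],[2.7,0,0.8,0,0,0,0.25],[4.1,0,1.2,0,0,0,0.25],[5.7,0,2.1,0,-0.15,0,0.25],[7.2,0,3.2,0,-0.3,0,0.25]],
])

```text
clock: 9.15
ee_pos: [0.5684, 0.0448, 0.1174]
ee_rot: [-2.19, -2.052, -0.216]
force: [0.1, -1.9, -1.8]
width: 0.022
gripper_force: 0.8
```

```bash
python3 -c "
from h import *
for a,t in ((120,.1),(130,0),(140,0),(150,0),(160,0)): go(arc(np.radians(a),t),tilt=t)"
```

```text
t 9.15 at [0.5684 0.0448 0.1174] F [ 0.1 -1.9 -1.8] shift [ 1.6  -0.09  1.04] turn [ 0.001 -0.095 -0.001]
t 9.15 at [0.5684 0.0448 0.1174] F [ 0.1 -1.9 -1.8] shift [ 2.99 -0.09  2.28] turn [ 0.001 -0.195 -0.001]
t 9.15 at [0.5684 0.0448 0.1174] F [ 0.1 -1.9 -1.8] shift [ 4.11 -0.1   3.83] turn [ 0.001 -0.195 -0.001]
t 9.15 at [0.5684 0.0448 0.1174] F [ 0.1 -1.9 -1.8] shift [ 4.95 -0.1   5.56] turn [ 0.001 -0.195 -0.001]
t 9.15 at [0.5684 0.0448 0.1174] F [ 0.1 -1.9 -1.8] shift [ 5.48 -0.1   7.4 ] turn [ 0.001 -0.195 -0.001]
```

apply_moves([
  [[1.6,0,1,0,-0.1,0,0.25],[3,0,2.3,0,-0.19,0,0.25],[4.1,0,3.8,0,-0.195,0,0.25],[4.9,0,5.5,0,-0.195,0,0.25],[5.5,0,7.4,0,-0.195,0,0.25]],
])

```text
clock: 9.78
ee_pos: [0.5726, 0.1132, 0.0542]
ee_rot: [-2.289, -2.146, -0.007]
force: [0.6, -0.4, 1.5]
width: 0.0217
gripper_force: 0.5
```

```bash
python3 -c "
from h import *
for a in (170,175,180): go(arc(np.radians(a),0))"
```

```text
t 9.78 at [0.5726 0.1132 0.0542] F [ 0.6 -0.4  1.5] shift [ 0.51 -0.07  1.71] turn [-0.001 -0.006 -0.001]
t 9.78 at [0.5726 0.1132 0.0542] F [ 0.6 -0.4  1.5] shift [ 0.66 -0.07  2.66] turn [-0.001 -0.006 -0.001]
t 9.78 at [0.5726 0.1132 0.0542] F [ 0.6 -0.4  1.5] shift [ 0.74 -0.07  3.62] turn [-0.001 -0.006 -0.001]
```

apply_moves([
  [[0.5,0,1.7,0,0,0,0.25],[0.6,0,2.5,0,0,0,0.25],[0.6,0,3.2,0,0,0,0.25],[0.6,0,3.6,0,0,0,0.25],[0.6,0,3.8,0,0,0,0.25]],
])

```text
clock: 10.4
ee_pos: [0.5731, 0.1189, 0.0182]
ee_rot: [-2.289, -2.147, -0.006]
force: [-5.0, -1.3, 9.3]
width: 0.0218
gripper_force: 4.7
```

apply_moves([
  [[0,0,0.1,0,0,0,0.25],[0,0,0.2,0,0,0,0.25],[0,0,0.3,0,0,0,0.25],[0,0,0.3,0,0,0,0.25],[0,0,0.3,0,0,0,0.25]],
])

```text
clock: 11.02
ee_pos: [0.5732, 0.1189, 0.0181]
ee_rot: [-2.289, -2.148, -0.007]
force: [-9.6, -2.4, 16.3]
width: 0.0221
gripper_force: 8.1
```

The tip stopped at 18.1 mm with the force rising from 9 to 16 N, so the leaf is on its stop. I'll retreat upward and check.

apply_moves([
  [[0,0,-1,0,0,0,0.25],[0,0,-4,0,0,0,0.25],[-3,0,-9,0,0,0,0.25],[-9,0,-13,0,0,0,0.25],[-15,0,-15,0,0,0,0.25]],
])

```text
clock: 11.65
ee_pos: [0.5648, -0.0229, 0.1631]
ee_rot: [-2.289, -2.151, -0.01]
force: [1.2, 0.4, 0.3]
width: 0.022
gripper_force: 0.0
```

apply_moves([
  [[-6,0,-2,0,0,0,0.25],[-12,0,-4,0,0,0,0.25],[-18,0,-5,0,0,0,0.25],[-18,0,-5,0,0,0,0.25],[-18,0,-5,0,0,0,0.25]],
])

```text
clock: 12.28
ee_pos: [0.5527, -0.2015, 0.2091]
ee_rot: [-2.289, -2.146, -0.006]
force: [0.5, 0.2, -0.2]
width: 0.0217
gripper_force: 0.0
```

```bash
python3 -c "
from h import *
from bench import imaging,state
print(state()['clock'],state()['ee_pos'],state()['force'])
t=imaging.get_image('top');s=imaging.get_image('scene')
a=cv2.resize(t['img'][140:275,205:395],None,fx=2.9,fy=2.1);b=cv2.resize(s['img'][140:265,250:440],None,fx=2.9,fy=2.1)
cv2.imwrite('pics/c5.png',np.vstack([a,b]))"
```

```text
12.275 [ 0.55265048 -0.20154777  0.20910985] [ 0.47017298  0.21971839 -0.15534403]
```

View pics/c5.png

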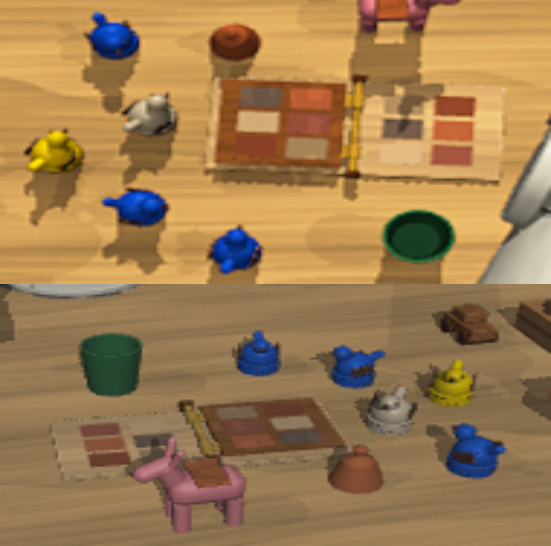

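The leaf lies flat on the former bare page (top half, columns 212–350). The dove is upright and clear at (150,115), and every bystander is in its place.

```bash
python3 -c "
from bench import hand_in
print(hand_in())"
```

```text
the job is handed in; nothing more can be done
None
```

The dove whistle stands upright on the counter clear of the board, the leaf is pressed flat on the page it left, the other toys look unmoved in the final views, and the job was handed in at about 12 s.

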